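# Take the tube carrier out of the cooler and present it to the reader

## Robot

A 6-joint arm with a two-finger parallel gripper is mounted at the origin on the work surface. World frame = base frame: x ahead of the robot, y to its left, z up, the work surface at z = 0. Lengths are in m, angles in rad, forces in N, time in s.
With the tool pointing down it reaches from about 0.325 to 0.75 m from the base axis. Payload 7.6 kg.
Tool frame: the origin (TCP) lies at the very end of the fingers, on their centre line; the grasp point (between the pads) lies arm.tcp_to_grasp behind it (arm.tcp_to_grasp is the distance from the TCP to the grasp point, in m); y points along the fingers, x is the direction in which the jaws open and shut, and the axes are right-handed (so a half turn about y gives the same grasp; the last joint's range is limited). The gripper opens to 85 mm and grips with 20 to 120 N. Pads are 22 mm wide; open, the fingers measure 114 mm over their backs; the gripper's body (76 mm by 85 mm) begins 54 mm behind the grasp point. The pads swing forward as they close: fully open they stand 13 mm farther back than shut.
Start: joints at [1.097, 0.052, 1.401, -0, 1.689, -0.07], TCP at [0.206, 0.483, 0.231] pointing down, gripper open.
Joint ranges: [-2.9, 2.9], [-0.91, 2.17], [0.12, 2.37], [-1.06, 4.2], [0.26, 2.73], [-2.93, 2.93]. Speed limits (rad/s): [2.57, 2.57, 3.01, 3.14, 3.14, 3.14].

## Interface

Orientations are given as a 3x3 rotation matrix whose columns are the frame's x, y, z axes.
In Python, from rig import arm gives the robot as it stands. The module is installed in compiled form; this text tells all that it offers.
- The arm moves only by the shell command python3 -m handwheel 'ROWS'. ROWS is JSON, a list that holds one entry, the list of rows, each a list of 5 numbers: the gripper's target within -1 to 1 (fully open at 1, half-way at 0, shut at -1), then the shift along the tool's x, y, z in m, then the turn about the tool's y in rad. A call has 1 to 8 rows; each row shifts and turns the commanded pose from where the row before left it, along the tool's axes as they then stand; what a row does not reach is not made up. A row lasts 1/12 s, in which the tool goes at most 41.7 mm and 7.16 degrees, less where a joint would pass 70% of its speed; a pose out of reach is approached as far as the arm can. A call with a gripper value outside its range is refused whole. The fingers move at their own pace and stop on an object; the grip force is fixed at half the most. Time passes only in rows, so rows that do not move let the fingers close. It gives the time, the measured TCP pose, the force and the opening at its end, in the units of the state.
- arm.get_state(): the state, without advancing time (a new reading comes with each control period).
- arm.grab_frame(name): name is "side" or "top"; returns the picture (480x640x3 uint8, red, green, blue); there is no depth.
- arm.get_calibration(name): a dict with "mtx" (3x3 intrinsics, pixels), "world_from_camera" (4x4, takes a point from camera to world coordinates). Camera axes: x right, y up, looking along -z (the intrinsics and any distortion apply to the point x, -y, -z); pixel columns grow to the right and rows downward; lengths in m; the calibration is good to about 2 mm. A picture is of the moment at which its call begins. get_calibration takes no time and is no camera call.
- arm.close_job(): hands the job in, once; it reports no verdict.
The state is a dict: "t": time; "qpos": joint angles; "joint_vel": joint speeds; "effort": joint torques, N m; "tool_pos": TCP position; "ee_rot": TCP orientation; "ft_force": force on the tool from outside, world axes, zero at the start; "ft_torque": the same for the moment, N m; "gripper_width": finger opening in m.
Only numpy, scipy, OpenCV 4.12 (cv2) and the standard library are available. Lean on these libraries where they do the work, as an engineer would, in place of code of your own. Each camera call takes 0.05 s, during which the arm holds its last target. There are 200 camera calls.

## Task

Slide the clear cover of the bench cooler fully open by its blue knob, lift the tube carrier out of the bay by its orange handle bar, and bring it over the square code reader, keeping the tubes upright all the way. Finish while still holding it in the air: steady and level, centred over the reader's window, with its underside about 8 cm above the window and nothing but the gripper carrying it. Leave the cover open and do not disturb the purple tube rack, the bottle or the steel tray.

Things in the scene. Friction and masses are not known exactly. Their poses are not given: they have to be found in the camera images.
- cooler: white bench cooler, fixed, 320 (x) x 180 (y) x 138 mm high with 145 mm high rails along its two long edges. Origin: centre of its underside; z up. Its -x half is an open-topped bay, inside 140 (x) x 160 (y) mm, walls 10 mm; its +x half is a closed flat deck, onto which the cover slides.
- cover (a joint): slide of the cooler's flat cover (clear sheet with a blue frame, 150 (x) x 170 (y) x 6 mm, its top 146 mm above the table), in m: 0 = bay shut, 0.15 = fully open, end stop; it grows as the cover moves along the cooler's +x axis. It stays where it is left; friction about 2 N plus 6 N per m/s.
- cover_knob (a point): middle of the blue round knob that stands up in the centre of the cover: 22 mm diameter, 32 mm high, this point 16 mm above the top of the cover. It moves with the cover. Axes as the cooler's.
- carrier_center (a point): centre (half-way up) of the loose tube carrier: grey frame 100 (x) x 70 (y) mm, 123 mm high over all, with six short tubes fixed in it in two rows, red caps with yellow tops (77 mm tubes, cap tops 85 mm above its underside). z up when level. It starts on the bay floor, 12 mm above the table, under the cover. About 0.2 to 0.4 kg with the tubes.
- carrier_handle (a point): centre of the carrier's orange handle bar, above the tubes: bar 98 mm long along the carrier's x, 12 mm wide (y), 18 mm high, this point 114 mm above the carrier's underside. 20 mm free below the bar, above the caps, between its two end posts. The bar's top lies 5 mm below the closed cover.
- carrier_bottom (a point): centre of the carrier's underside, 61.5 mm below carrier_center
- reader_top (a point): centre of the reader's window, 32 mm above the table: fixed grey square box 120 x 120 mm with a black window framed by a green line. z up.
- rack: bystander: loose black rack with 16 purple-capped tubes, 96 x 96 mm, 100 mm high. Origin: centre of its underside.
- bottle: bystander: loose amber bottle with blue cap, 60 mm diameter, 150 mm high. Origin: centre of its underside.
- tray: bystander: loose empty steel tray, 120 (x) x 90 (y) x 30 mm. Origin: centre of its underside.
Not all that is in view belongs to the job. What is shaped like the part that bears reader_top but pink or red is not meant.

How it is judged:
By the outcome, as a careful person would: the job done as asked, in the order asked, and still so for the second after the job is handed in, while the arm keeps its last pose, push and grip.
It also fails if it takes over 58 s, if anything falls off the work surface, if the arm or the gripper's body presses on something with over 40 N, if the wrist force passes 120 N, or if a joint passes its speed limit or range.

## Working session

There is one attempt and no reset: what is moved stays moved. The work goes in short steps, Python scripts to look and compute and a shell command to move; the robot and the scene stay as the last step left them, time stands still between calls to the robot, and variables do not carry over. Pictures are saved under pics/ and viewed, about 8 in all and at most 12, crops included, and the job is handed in when it is done.

```bash
mkdir -p pics; python3 - <<'E'
from rig import arm
import cv2,numpy as np
np.set_printoptions(precision=4,suppress=True)
for n in("top","side"):
    f=arm.grab_frame(n);cv2.imwrite(f"pics/{n}0.png",f[:,:,::-1]);np.save(f"{n}0.npy",f)
    c=arm.get_calibration(n);print(n,c)
s=arm.get_state();print(s,arm.tcp_to_grasp)
E
```

```text
top {'mtx': array([[435.0319,   0.    , 321.9938],
       [  0.    , 435.0319, 244.7045],
       [  0.    ,   0.    ,   1.    ]]), 'world_from_camera': array([[ 0.0933,  0.9736, -0.2085,  0.3094],
       [-0.9956,  0.0905, -0.0227,  0.0788],
       [-0.0032,  0.2098,  0.9777,  1.1588],
       [ 0.    ,  0.    ,  0.    ,  1.    ]])}
side {'mtx': array([[622.0006,   0.    , 319.0901],
       [  0.    , 622.0006, 247.2253],
       [  0.    ,   0.    ,   1.    ]]), 'world_from_camera': array([[ 0.9766,  0.1616, -0.142 ,  0.3072],
       [-0.2151,  0.739 , -0.6384, -0.8108],
       [ 0.0018,  0.654 ,  0.7565,  1.185 ],
       [ 0.    ,  0.    ,  0.    ,  1.    ]])}
{'t': 0.1, 'qpos': array([ 1.0967,  0.0528,  1.4016,  0.    ,  1.6886, -0.0703]), 'joint_vel': array([ 0.0007, -0.0015, -0.0018, -0.0005, -0.0012,  0.0003]), 'effort': array([  0.0012, -38.2583, -36.0985,  -0.0001,   0.0047,  -0.    ]), 'tool_pos': array([0.2061, 0.4826, 0.2306]), 'ee_rot': array([[ 0.3929, -0.0006, -0.9196],
       [ 0.9196, -0.0012,  0.3929],
       [-0.0014, -1.    ,  0.0001]]), 'ft_force': array([ 0.1522,  0.2454, -0.1578]), 'ft_torque': array([ 0.0044,  0.0307, -0.0167]), 'gripper_width': 0.08541442339093383} 0.0187
```

View pics/top0.png

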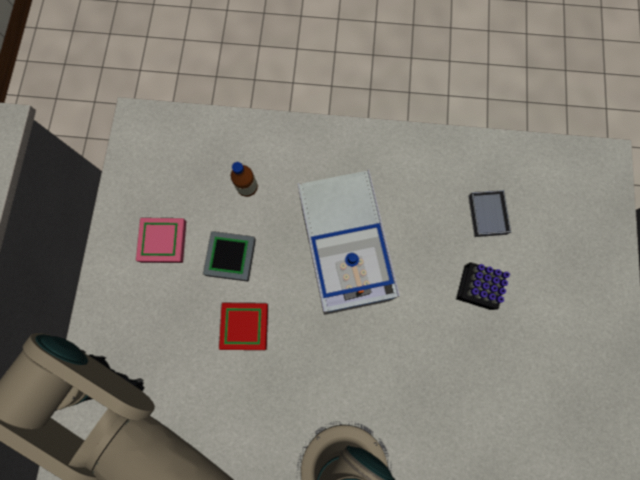

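View pics/side0.png

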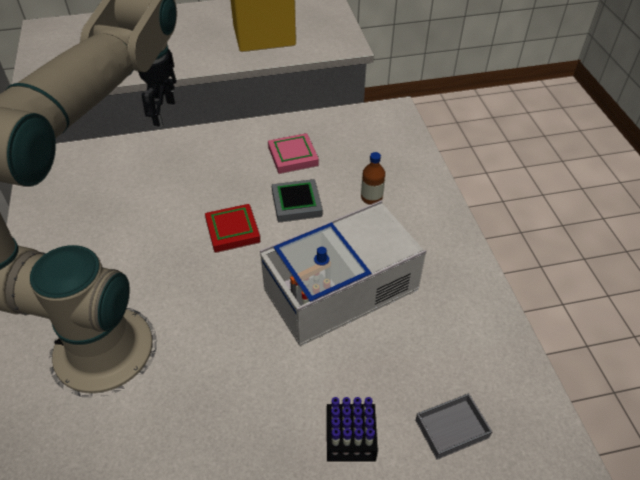

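The top view shows the cooler with its cover frame at about (355,260), the knob at (352,260), the real (grey/green) reader at (229,256), and the bottle at (243,180). Rack and tray are on the right. The side view has the knob at (321,256) and the reader at (297,198). Next I'll measure them.

```bash
cat > h.py <<'E'
import cv2,numpy as np
from rig import arm
np.set_printoptions(precision=4,suppress=True)
def ray(n,uv):
    c=arm.get_calibration(n);T=c["world_from_camera"];uv=np.atleast_2d(np.float64(uv))
    p=cv2.undistortPoints(uv[:,None],c["mtx"],None)[:,0]
    return T[:3,3],np.c_[p[:,0],-p[:,1],-np.ones(len(p))]@T[:3,:3].T
def onz(n,uv,z):
    o,d=ray(n,uv);return (o+d*((z-o[2])/d[:,2])[:,None])
def tri(a,b):
    o1,d1=ray("top",a);o2,d2=ray("side",b);d1=d1[0];d2=d2[0]
    s=np.linalg.lstsq(np.c_[d1,-d2],o2-o1,rcond=None)[0]
    p,q=o1+s[0]*d1,o2+s[1]*d2;return (p+q)/2,np.linalg.norm(p-q)
def hsv(f):return cv2.cvtColor(f,cv2.COLOR_RGB2HSV)
def mask(f,lo,hi):return cv2.inRange(hsv(f),np.array(lo),np.array(hi))
def blobs(m,amin=15):
    n,l,s,c=cv2.connectedComponentsWithStats(m,connectivity=8)
    return [(s[i],c[i],(l==i).astype(np.uint8)) for i in range(1,n) if s[i][4]>=amin]
def rect(pts):
    (c,wh,a)=cv2.minAreaRect(np.float32(pts[:,:2])*1000);return np.array(c)/1000,np.array(wh),a,cv2.boxPoints((c,wh,a))/1000
E
python3 - <<'E'
from h import *
for n in("top","side"):
    f=np.load(f"{n}0.npy")
    for k,lo,hi in(("blue",(100,120,50),(122,255,255)),("green",(45,80,40),(80,255,255)),("orange",(3,60,120),(22,255,255))):
        for s,c,l in blobs(mask(f,lo,hi)):
            if s[4]>3000: continue
            print(n,k,s,c)
            z={"blue":.146,"green":.032}.get(k)
            if z and s[4]>100:
                ys,xs=np.nonzero(l);r=rect(onz(n,np.c_[xs,ys],z));print("  rect",r[0],r[1],r[2],r[3].ravel())
E
python3 - <<'E'
import cv2
a=cv2.imread("pics/top0.png")[160:320,290:410];b=cv2.imread("pics/side0.png")[200:350,255:430]
cv2.imwrite("pics/crop0.png",cv2.hconcat([cv2.resize(a,(390,520),interpolation=2),cv2.resize(b,(410,520),interpolation=2)]))
E
```

```text
top blue [232 162  11  11  89] [237.1124 167.0112]
top blue [311 224  83  74 833] [352.8343 260.9244]
  rect [0.4957 0.0289] [148.9926 168.0103] 16.927766799926758 [ 0.4     0.0875  0.4489 -0.0732  0.5915 -0.0298  0.5426  0.1309]
top blue [346 253  13  13 129] [351.7597 259.2326]
  rect [0.4976 0.0284] [28.8894 28.3583] 4.688736915588379 [0.4821 0.0414 0.4844 0.0131 0.5132 0.0155 0.5109 0.0437]
top green [141 223  36  32 141] [158.9362 239.3262]
  rect [0.5267 0.5386] [84.6233 88.2972] 5.303112030029297 [0.4805 0.5787 0.4887 0.4907 0.5729 0.4986 0.5648 0.5865]
top green [209 236  39  38 384] [228.2917 254.9167]
  rect [0.5001 0.349 ] [91.3575 91.0885] 88.11459350585938 [0.453  0.3048 0.5441 0.3018 0.5471 0.3931 0.456  0.3961]
top green [225 309  36  35 173] [242.     327.5896]
  rect [0.3204 0.2869] [85.2171 87.5129] 5.339977264404297 [0.2739 0.3265 0.282  0.2394 0.3669 0.2473 0.3587 0.3345]
top orange [353 267   8  19  66] [356.5152 275.8485]
top orange [226 302  20   1  20] [235.5 302. ]
top orange [225 307  35   4  37] [241.0811 307.1622]
top orange [229 311  28   3  29] [242.0345
[... 1262 characters left out ...]
4697 [0.2766 0.3294 0.2838 0.2427 0.3708 0.2499 0.3636 0.3366]
side orange [295   5   1  22  22] [295.   15.5]
side orange [140  18   7   8  15] [143.2667  20.6   ]
side orange [110  29  20   7  46] [120.3696  31.8478]
side orange [130  28  10  13  55] [134.      34.4182]
side orange [  0 121  13  16 100] [  4.85 128.15]
side orange [ 17 265  14  21 142] [ 24.0634 274.8732]
side orange [299 265  24  12 110] [309.5273 270.2455]
side orange [  0 267   7  12  30] [  2.4333 272.6   ]
side orange [313 285   6   5  15] [315.8667 287.2667]
side orange [ 85 292   6  11  19] [ 87.5263 297.8947]
side orange [120 321  30  53 379] [139.2243 348.5224]
side orange [ 58 361  50  29 448] [ 80.5446 378.6853]
```

View pics/crop0.png

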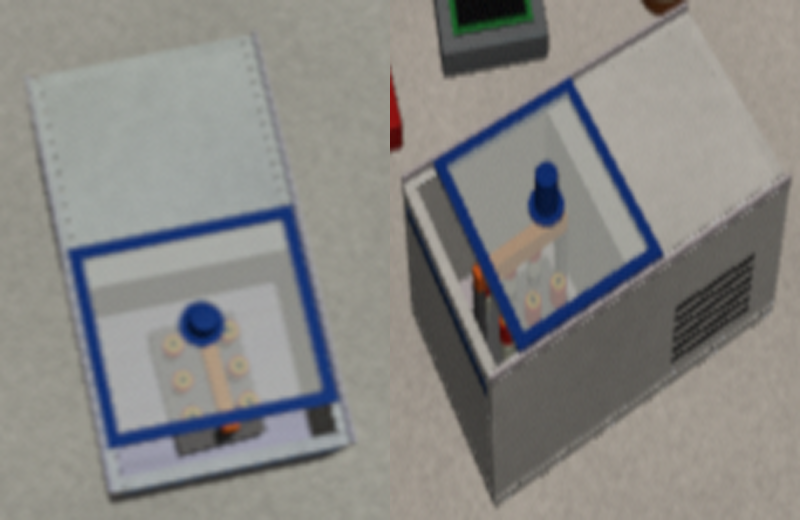

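The crop shows the cover already slightly open, with a strip of bay visible at the near end. The carrier sits near the -x wall, its orange bar partly under the cover and slightly yawed.

```bash
cat >> h.py <<'E'
def rows(target,yaw=None):
    """offset of TCP target in present tool axes, and turn about tool y to set tool-x yaw"""
    s=arm.get_state();R=s["ee_rot"];d=R.T@(np.array(target)-s["tool_pos"])
    a=np.arctan2(R[1,0],R[0,0])
    return d,(None if yaw is None else -((yaw-a+np.pi)%(2*np.pi)-np.pi))
E
python3 - <<'E'
from h import *
print("knob",tri((351.76,259.23),(321.36,256.14)))
q=onz("top",[(298.6,184),(367.5,170.8),(324.5,312.9),(397.7,296.3)],.145);print(q)
u=np.array([np.cos(np.radians(16.9)),np.sin(np.radians(16.9)),0]);print("along u",q@u, "cover",np.dot([.4973,.0299],u[:2]))
print(rows((.4973,.0299,.2306),np.radians(106.9)))
E
```

```text
knob (array([0.497 , 0.0295, 0.1583]), np.float64(0.004441004648635842))
[[ 0.6722  0.1738  0.145 ]
 [ 0.7222  0.0077  0.145 ]
 [ 0.3661  0.0815  0.145 ]
 [ 0.4199 -0.0843  0.145 ]]
along u [0.6937 0.6932 0.374  0.3773] cover 0.48451539094043594
(array([-0.3019,  0.0003, -0.4456]), np.float64(-0.6987391397455651))
```

```bash
python3 -m handwheel '[[[1,-0.0216,0,-0.0318,0],[1,-0.0216,0,-0.0318,0],[1,-0.0216,0,-0.0318,0],[1,-0.0216,0,-0.0318,0],[1,-0.0216,0,-0.0318,0],[1,-0.0216,0,-0.0318,0],[1,-0.0216,0,-0.0318,0],[1,-0.0216,0,-0.0318,0]]]'
python3 -m handwheel '[[[1,-0.0216,0,-0.0318,0],[1,-0.0216,0,-0.0318,0],[1,-0.0216,0,-0.0318,0],[1,-0.0216,0,-0.0318,0],[1,-0.0216,0,-0.0318,0],[1,-0.0216,0,-0.0318,0]]]'
python3 -m handwheel '[[[1,0,0,0,-0.1165],[1,0,0,0,-0.1165],[1,0,0,0,-0.1165],[1,0,0,0,-0.1165],[1,0,0,0,-0.1165],[1,0,0,0,-0.1165],[1,0,0,0,0]]]'
python3 - <<'E'
from h import *
print(rows((.4973,.0299,.151),np.radians(106.9)),arm.get_state()["ft_force"])
E
```

```text
t: 0.77
tool_pos: [0.3728, 0.2222, 0.2311]
ee_rot: [[0.393, -0.0, -0.92], [0.92, -0.0, 0.393], [-0.0, -1.0, 0.0]]
ft_force: [1.4, 0.4, 0.6]
gripper_width: 0.0854
t: 1.27
tool_pos: [0.4974, 0.0279, 0.231]
ee_rot: [[0.393, -0.0, -0.919], [0.919, 0.0, 0.393], [0.0, -1.0, 0.0]]
ft_force: [0.7, 0.8, 0.9]
gripper_width: 0.0853
t: 1.85
tool_pos: [0.4967, 0.0298, 0.2308]
ee_rot: [[-0.295, -0.001, -0.956], [0.956, 0.0, -0.295], [0.0, -1.0, 0.001]]
ft_force: [0.5, -0.1, 1.1]
gripper_width: 0.0852
(array([-0.0001,  0.0798, -0.0007]), np.float64(0.00432137601552629)) [ 0.4876 -0.1171  1.0682]
```

```bash
python3 -m handwheel '[[[1,0,0.03,0,0],[1,0,0.03,0,0],[1,0,0.018,0,0],[1,0,0,0,0]]]'
python3 -m handwheel '[[[-1,0,0,0,0],[-1,0,0,0,0],[-1,0,0,0,0],[-1,0,0,0,0],[-1,0,0,0,0],[-1,0,0,0,0],[-1,0,0,0,0]]]'

```

```text
t: 2.18
tool_pos: [0.4944, 0.0298, 0.1484]
ee_rot: [[-0.288, -0.009, -0.958], [0.958, 0.0, -0.288], [0.003, -1.0, 0.008]]
ft_force: [-0.9, -0.1, -0.8]
gripper_width: 0.0855
t: 2.77
tool_pos: [0.4975, 0.0294, 0.1546]
ee_rot: [[-0.29, 0.002, -0.957], [0.957, -0.001, -0.29], [-0.001, -1.0, -0.002]]
ft_force: [-0.2, -3.0, 5.7]
gripper_width: 0.0199
```

```bash
python3 -m handwheel '[[[-1,0,0,-0.008,0],[-1,0,0,-0.014,0],[-1,0,0,-0.014,0],[-1,0,0,-0.014,0],[-1,0,0,-0.014,0],[-1,0,0,-0.014,0],[-1,0,0,-0.014,0],[-1,0,0,-0.01,0]]]'
python3 -m handwheel '[[[-1,0,0,-0.004,0],[-1,0,0,-0.004,0],[-1,0,0,-0.003,0],[-1,0,0,-0.003,0],[-1,0,0,0,0]]]'
```

```text
t: 3.43
tool_pos: [0.5957, 0.0593, 0.1546]
ee_rot: [[-0.29, 0.002, -0.957], [0.957, -0.001, -0.29], [-0.001, -1.0, -0.002]]
ft_force: [-2.3, -4.0, 7.6]
gripper_width: 0.0199
t: 3.85
tool_pos: [0.6089, 0.0633, 0.1546]
ee_rot: [[-0.291, 0.003, -0.957], [0.957, -0.0, -0.291], [-0.001, -1.0, -0.002]]
ft_force: [1.3, -2.1, 5.0]
gripper_width: 0.0198
```

```bash
python3 -m handwheel '[[[-1,0,0,-0.003,0],[-1,0,0,-0.002,0],[-1,0,0,0,0]]]'
python3 -m handwheel '[[[-1,0,0,-0.002,0],[-1,0,0,-0.002,0],[-1,0,0,0,0]]]'
```

```text
t: 4.1
tool_pos: [0.6134, 0.0646, 0.1546]
ee_rot: [[-0.29, 0.002, -0.957], [0.957, -0.0, -0.29], [-0.001, -1.0, -0.002]]
ft_force: [1.1, -3.3, 5.6]
gripper_width: 0.0204
t: 4.35
tool_pos: [0.6162, 0.0655, 0.1546]
ee_rot: [[-0.29, -0.001, -0.957], [0.957, -0.001, -0.29], [-0.001, -1.0, 0.001]]
ft_force: [-5.9, -3.7, 8.2]
gripper_width: 0.02
```

```bash
python3 -m handwheel '[[[-1,0,0,-0.002,0],[-1,0,0,0,0],[-1,0,0,0,0]]]'
```

```text
t: 4.6
tool_pos: [0.6162, 0.0655, 0.1546]
ee_rot: [[-0.29, -0.006, -0.957], [0.957, -0.002, -0.29], [-0.0, -1.0, 0.006]]
ft_force: [-17.3, -5.7, 12.8]
gripper_width: 0.0198
```

```bash
python3 -m handwheel '[[[-1,0,0,0.003,0],[-1,0,0,0,0],[1,0,0,0,0],[1,0,0,0,0],[1,0,0,0,0],[1,0,0,0,0],[1,0,0,0,0]]]'
python3 -m handwheel '[[[1,0,-0.03,0,0],[1,0,-0.035,0,0],[1,0,-0.035,0,0],[1,0.03,0,0.02,0],[1,0.03,0,0.025,0],[1,0.03,0,0.025,0],[1,0.03,0,0.025,0],[1,0.03,0,0.025,0]]]'
python3 -m handwheel '[[[1,0.03,0,0.025,0],[1,0.03,0,0.025,0],[1,0.03,0,0.025,0],[1,0.02,0,0.015,0],[1,0,0,0,0]]]'
python3 - <<'E'
from h import *
for n in("top","side"):
    f=arm.grab_frame(n);np.save(f"{n}1.npy",f);cv2.imwrite(f"pics/{n}1.png",f[:,:,::-1])
a=cv2.imread("pics/top1.png")[150:330,290:410];b=cv2.imread("pics/side1.png")[190:350,200:430]
cv2.imwrite("pics/crop1.png",cv2.hconcat([cv2.resize(a,(380,570),interpolation=2),cv2.resize(b,(420,570),interpolation=2)]))
for n in("top","side"):
    f=np.load(f"{n}1.npy")
    for s,c,l in blobs(mask(f,(100,120,50),(122,255,255)),300):
        ys,xs=np.nonzero(l);print(n,rect(onz(n,np.c_[xs,ys],.146))[:3])
    for s,c,l in blobs(mask(f,(3,110,90),(20,255,255)),8):
        if 290<c[0]<400 and 200<c[1]<330: print(n,s,c)
E
```

```text
t: 5.18
tool_pos: [0.6154, 0.0661, 0.1529]
ee_rot: [[-0.291, -0.001, -0.957], [0.957, 0.0, -0.291], [0.0, -1.0, 0.0]]
ft_force: [0.6, -0.2, -0.2]
gripper_width: 0.0787
t: 5.85
tool_pos: [0.4554, 0.1752, 0.2531]
ee_rot: [[-0.291, -0.0, -0.957], [0.957, 0.0, -0.291], [0.0, -1.0, -0.0]]
ft_force: [-0.0, 0.9, 1.3]
gripper_width: 0.0854
t: 6.27
tool_pos: [0.336, 0.2557, 0.2539]
ee_rot: [[-0.295, 0.0, -0.955], [0.955, 0.002, -0.295], [0.002, -1.0, -0.001]]
ft_force: [0.0, -0.3, -0.2]
gripper_width: 0.0854
top (array([0.6146, 0.0651]), array([147.667 , 167.7863]), 16.910594940185547)
top [349 253  20  40 307] [357.316 272.873]
top [340 263   7   7  28] [342.8571 265.8929]
top [343 274   7   7  27] [345.7407 276.8519]
top [346 285   7   7  27] [348.6667 287.8519]
side (array([0.6173, 0.0672]), array([149.6079, 169.8062]), 16.894376754760742)
side [290 258  41  26 386] [310.3005 271.0596]
side [323 278   7   7  31] [326.129  280.9355]
side [312 284   8   6  33] [315.6061 286.3333]
side [301 289   8   7  32] [304.625  291.9375]
```

View pics/crop1.png

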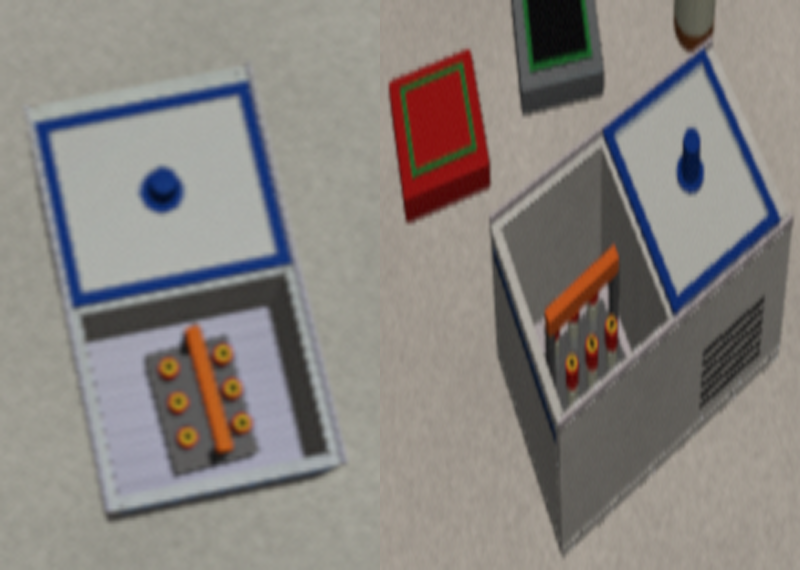

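Cover is open at the stop (rails show the frame at the far end). The orange bar runs in the top view from about (351,253) to (361,291), and in the side view from (293,278) to (329,260), clear of the wall. Fitting the bar now.

```bash
python3 - <<'E'
from h import *
for n in("top","side"):
    f=np.load(f"{n}1.npy");p=hsv(f)
    if n=="top":print(p[258:290:6,350:364:2].tolist())
    m=mask(f,(6,170,120),(14,255,255))
    # keep pixels near the bar's line seen in the picture
    a,b=(np.array(v,float) for v in {"top":((351,253),(361,291)),"side":((293,277),(329,260))}[n])
    ys,xs=np.nonzero(m);P=np.c_[xs,ys].astype(float);u=(b-a)/np.linalg.norm(b-a)
    d=(P-a);t=d@u;k=(abs(d[:,0]*u[1]-d[:,1]*u[0])<5)&(t>-6)&(t<np.linalg.norm(b-a)+6)
    for z in(.126,.135):
        r=rect(onz(n,P[k],z));print(n,k.sum(),z,r[0],r[1],r[2])
        print(cv2.fitLine(np.float32(onz(n,P[k],z)[:,:2]),cv2.DIST_L2,0,.001,.001).ravel())
E
```

```text
[[[11, 219, 164], [12, 215, 186], [10, 157, 145], [0, 3, 87], [6, 53, 97], [11, 121, 124], [166, 34, 143]], [[7, 85, 93], [11, 217, 175], [12, 212, 185], [10, 175, 127], [7, 195, 89], [13, 209, 122], [8, 103, 109]], [[20, 9, 89], [8, 141, 105], [12, 217, 179], [12, 210, 181], [9, 101, 114], [5, 86, 110], [17, 187, 158]], [[2, 35, 101], [10, 9, 88], [9, 182, 125], [12, 215, 184], [12, 208, 178], [9, 100, 84], [6, 100, 69]], [[0, 0, 91], [15, 6, 91], [15, 17, 88], [10, 200, 139], [12, 212, 186], [12, 194, 172], [5, 75, 102]], [[22, 197, 149], [8, 128, 139], [30, 3, 91], [8, 44, 87], [11, 210, 153], [12, 211, 186], [12, 185, 156]]]
top 193 0.126 [0.4704 0.014 ] [93.2655 17.567 ] 18.457983016967773
[0.9405 0.3397 0.4686 0.016 ]
top 193 0.135 [0.469  0.0146] [92.4527 17.4139] 18.45801544189453
[0.9405 0.3397 0.4672 0.0166]
side 210 0.126 [0.4736 0.0241] [98.1867 13.1394] 20.355676651000977
[0.9397 0.342  0.4735 0.0244]
side 210 0.135 [0.4721 0.017 ] [97.3522 13.0277] 20.35545539855957
[0.9397 0.342  0.4721 0.0173]
```

```bash
python3 - <<'E'
from h import *
print(rows((.470,.016,.107),np.radians(110)))
E
```

```text
(array([-0.2661,  0.1466, -0.0559]), np.float64(-0.05174207842977818))
```

```bash
python3 -m handwheel '[[[1,-0.0333,0,-0.007,0],[1,-0.0333,0,-0.007,0],[1,-0.0333,0,-0.007,0],[1,-0.0333,0,-0.007,0],[1,-0.0333,0,-0.007,0],[1,-0.0333,0,-0.007,0],[1,-0.0333,0,-0.007,0],[1,-0.0333,0,-0.007,0]]]'
python3 -m handwheel '[[[1,0,0.02,0,-0.052],[1,0,0.02,0,0],[1,0,0.01,0,0],[1,0,0,0,0],[1,0,0,0,0]]]'
python3 - <<'E'
from h import *
print(rows((.470,.016,.107),np.radians(110)))
E
```

```text
t: 7.03
tool_pos: [0.4709, 0.0119, 0.2531]
ee_rot: [[-0.289, -0.0, -0.957], [0.957, -0.0, -0.289], [-0.0, -1.0, 0.0]]
ft_force: [0.6, 0.2, -0.3]
gripper_width: 0.0853
t: 7.45
tool_pos: [0.47, 0.0146, 0.2033]
ee_rot: [[-0.34, -0.001, -0.941], [0.941, 0.0, -0.34], [0.0, -1.0, 0.001]]
ft_force: [-0.7, 0.8, 0.2]
gripper_width: 0.0857
(array([ 0.0013,  0.0963, -0.0005]), np.float64(-0.002522224118245653))
```

```bash
python3 -m handwheel '[[[1,0.001,0.02,0,0],[1,0,0.025,0,0],[1,0,0.025,0,0],[1,0,0.015,0,0],[1,0,0.01,0,0],[1,0,0,0,0],[1,0,0,0,0]]]'
python3 -m handwheel '[[[-1,0,0,0,0],[-1,0,0,0,0],[-1,0,0,0,0],[-1,0,0,0,0],[-1,0,0,0,0],[-1,0,0,0,0],[-1,0,0,0,0],[-1,0,0,0,0]]]'
```

```text
t: 8.03
tool_pos: [0.4703, 0.016, 0.1095]
ee_rot: [[-0.341, 0.002, -0.94], [0.94, -0.0, -0.341], [-0.001, -1.0, -0.001]]
ft_force: [0.9, -1.0, 0.5]
gripper_width: 0.0851
t: 8.7
tool_pos: [0.4697, 0.016, 0.1085]
ee_rot: [[-0.34, 0.0, -0.94], [0.94, 0.0, -0.34], [0.0, -1.0, -0.0]]
ft_force: [-0.1, 1.1, 1.6]
gripper_width: 0.011
```

Gripped at 11 mm, so it's on the 12 mm bar. I'll lift slowly.

```bash
python3 -m handwheel '[[[-1,0,-0.003,0,0],[-1,0,-0.006,0,0],[-1,0,-0.01,0,0],[-1,0,-0.012,0,0],[-1,0,-0.012,0,0],[-1,0,-0.012,0,0],[-1,0,-0.012,0,0],[-1,0,-0.008,0,0]]]'
python3 -m handwheel '[[[-1,0,-0.015,0,0],[-1,0,-0.02,0,0],[-1,0,-0.02,0,0],[-1,0,-0.02,0,0],[-1,0,-0.02,0,0],[-1,0,-0.012,0,0],[-1,0,-0.005,0,0],[-1,0,0,0,0]]]'
python3 - <<'E'
from h import *
f=arm.grab_frame("side");cv2.imwrite("pics/side2.png",f[:,:,::-1])
s=arm.get_state();print(s["ft_force"],s["ft_torque"])
E
```

```text
t: 9.37
tool_pos: [0.4701, 0.0159, 0.1854]
ee_rot: [[-0.34, 0.002, -0.94], [0.94, 0.0, -0.34], [-0.001, -1.0, -0.002]]
ft_force: [-0.2, 0.8, -3.0]
gripper_width: 0.011
t: 10.03
tool_pos: [0.47, 0.0159, 0.2963]
ee_rot: [[-0.34, 0.002, -0.94], [0.94, 0.0, -0.34], [-0.001, -1.0, -0.002]]
ft_force: [-1.0, 0.3, -3.8]
gripper_width: 0.0112
[-0.4644 -0.0431 -2.6723] [-0.0146 -0.0001  0.013 ]
```

View pics/side2.png

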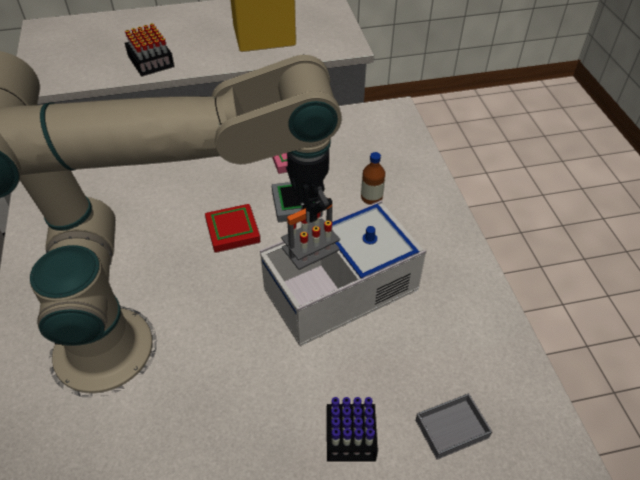

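The carrier hangs level in the gripper, clear of the cooler at about (315,235), and the cover is still open. Next: over to the reader.

```bash
python3 - <<'E'
from h import *
print(rows((.5016,.3505,.2963)))
E
```

```text
(array([ 0.3038, -0.0013, -0.1439]), None)
```

```bash
python3 -m handwheel '[[[-1,0.006,0,-0.0028,0],[-1,0.012,0,-0.0057,0],[-1,0.018,0,-0.0085,0],[-1,0.023,0,-0.0109,0],[-1,0.023,0,-0.0109,0],[-1,0.023,0,-0.0109,0],[-1,0.023,0,-0.0109,0],[-1,0.023,0,-0.0109,0]]]'
python3 -m handwheel '[[[-1,0.023,0,-0.0109,0],[-1,0.023,0,-0.0109,0],[-1,0.023,0,-0.0109,0],[-1,0.023,0,-0.0109,0],[-1,0.023,0,-0.0109,0],[-1,0.018,0,-0.0085,0],[-1,0.012,0,-0.0057,0],[-1,0.006,0,-0.0028,0]]]'
python3 -m handwheel '[[[-1,0,0.008,0,0],[-1,0,0.015,0,0],[-1,0,0.015,0,0],[-1,0,0.015,0,0],[-1,0,0.015,0,0],[-1,0,0.012,0,0],[-1,0,0.006,0,0],[-1,0,0,0,0]]]'
python3 -m handwheel '[[[-1,0,0,0,0],[-1,0,0,0,0],[-1,0,0,0,0]]]'
python3 - <<'E'
from h import *
print(rows((.5016,.3505,.2085)))
for n in("top","side"):
    f=arm.grab_frame(n);np.save(f"{n}3.npy",f);cv2.imwrite(f"pics/{n}3.png",f[:,:,::-1])
a=cv2.imread("pics/top3.png")[170:310,170:300];b=cv2.imread("pics/side3.png")[100:240,240:370]
cv2.imwrite("pics/crop3.png",cv2.hconcat([cv2.resize(a,(400,430),interpolation=2),cv2.resize(b,(400,430),interpolation=2)]))
E
```

```text
t: 10.75
tool_pos: [0.485, 0.1839, 0.2937]
ee_rot: [[-0.34, -0.003, -0.94], [0.94, -0.0, -0.34], [0.0, -1.0, 0.003]]
ft_force: [0.5, -0.4, -3.0]
gripper_width: 0.011
t: 11.42
tool_pos: [0.5005, 0.3505, 0.2929]
ee_rot: [[-0.342, -0.003, -0.94], [0.94, -0.001, -0.342], [-0.0, -1.0, 0.003]]
ft_force: [-0.3, -1.3, -2.7]
gripper_width: 0.0108
t: 12.08
tool_pos: [0.5008, 0.3476, 0.2071]
ee_rot: [[-0.34, -0.003, -0.941], [0.941, -0.002, -0.34], [-0.001, -1.0, 0.003]]
ft_force: [0.3, -0.6, -2.7]
gripper_width: 0.0111
t: 12.33
tool_pos: [0.5017, 0.3487, 0.2106]
ee_rot: [[-0.34, 0.002, -0.94], [0.94, 0.001, -0.34], [0.0, -1.0, -0.002]]
ft_force: [-0.9, 0.4, -2.7]
gripper_width: 0.0111
(array([ 0.0017,  0.0021, -0.0005]), None)
```

View pics/crop3.png

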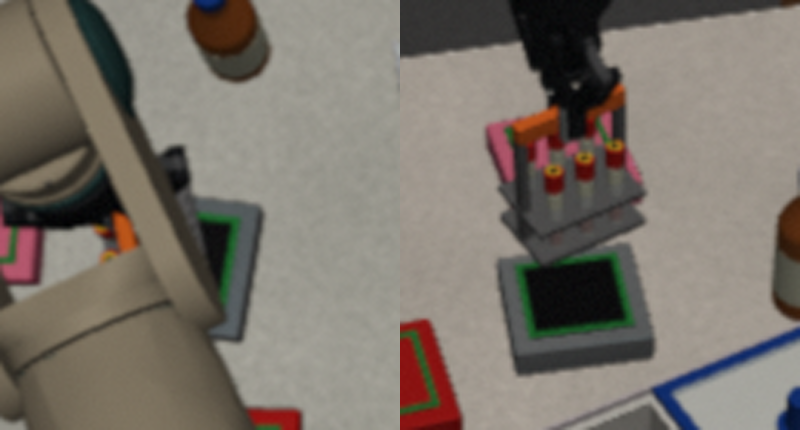

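The side view shows the carrier level above the green-framed reader; the arm hides it in the top view. I'll check its centre from the bar and the base corners in the side view.

```bash
python3 - <<'E'
from h import *
f=np.load("side3.npy");m=mask(f,(6,170,120),(14,255,255))
ys,xs=np.nonzero(m);k=(xs>272)&(xs<318)&(ys>122)&(ys<150);P=np.c_[xs,ys][k].astype(float)
P=P[abs(np.polyval([-(36/102),0],P[:,0]-279)+141-P[:,1])<6]
r=rect(onz("side",P,.237));print("bar",len(P),r[:3])
c=np.array([(502,220),(540,262),(643,197)])
px=np.c_[240+(c[:,0]-400)/3.077,100+c[:,1]/3.071]
q=onz("side",px,.114);print(q,(q[0]+q[2])/2,np.linalg.norm(q[0]-q[1]),np.linalg.norm(q[1]-q[2]))
s=arm.get_state();print(s["tool_pos"],s["ft_force"],s["joint_vel"])
E
```

```text
bar 59 (array([0.5037, 0.3496]), array([93.6626, 12.7622]), 20.275007247924805)
[[0.4488 0.3661 0.114 ]
 [0.4704 0.3099 0.114 ]
 [0.5687 0.3691 0.114 ]] [0.5088 0.3676 0.114 ] 0.0602023161661595 0.11479137297516259
[0.5016 0.3487 0.2102] [-0.1647  0.3234 -2.5535] [-0.0005  0.0044  0.0062 -0.0004 -0.0009  0.0004]
```

```bash
python3 -m handwheel '[[[-1,0.0018,0.001,0,0],[-1,0,0,0,0],[-1,0,0,0,0],[-1,0,0,0,0],[-1,0,0,0,0],[-1,0,0,0,0]]]'
python3 - <<'E'
from h import *
f=arm.grab_frame("side");c=arm.get_calibration("side");M=np.linalg.inv(c["world_from_camera"])
s=arm.get_state();t=s["tool_pos"];print(t,s["ft_force"])
x0,y0,k=255,110,8
im=cv2.resize(f[y0:y0+72,x0:x0+80,::-1],None,fx=k,fy=k,interpolation=2)
def pr(p):
    q=M[:3,:3]@p+M[:3,3];uv=c["mtx"]@np.array([q[0],-q[1],-q[2]]);return uv[:2]/uv[2]
a=np.radians(20);R=np.array([[np.cos(a),-np.sin(a)],[np.sin(a),np.cos(a)]])
for z,hx,hy,col in((-.0965,.05,.035,(0,255,0)),(.0265,.049,.006,(255,255,0)),):
    for sx,sy in((1,1),(1,-1),(-1,-1),(-1,1)):
        u=pr(np.r_[t[:2]+[.0013,.0013]+R@[sx*hx,sy*hy],t[2]+z]);p=tuple(int(v) for v in (u-[x0,y0]+.5)*k)
        cv2.circle(im,p,4,col,-1)
cv2.imwrite("pics/ov.png",im)
E
```

```text
t: 12.93
tool_pos: [0.5008, 0.3502, 0.2083]
ee_rot: [[-0.34, 0.0, -0.94], [0.94, 0.0, -0.34], [0.0, -1.0, -0.0]]
ft_force: [-0.2, -1.1, -2.2]
gripper_width: 0.0109
[0.5008 0.3502 0.2083] [-0.5146 -0.0417 -2.9745]
```

View pics/ov.png

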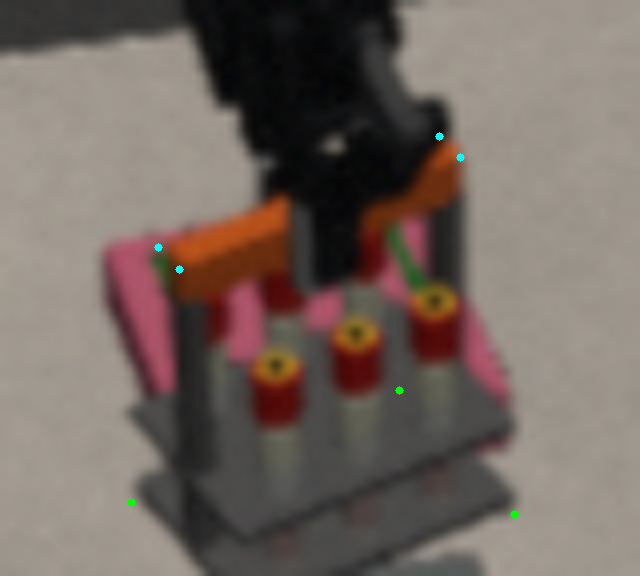

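The predicted corners (dots) match the real bar ends and base corners to about a pixel, so the carrier is level and in the expected place in the grip. I'm handing it in.

```bash
python3 -m handwheel '[[[-1,0,0,0,0],[-1,0,0,0,0],[-1,0,0,0,0],[-1,0,0,0,0]]]'
python3 -c "
from rig import arm
s=arm.get_state();print(s['tool_pos'],s['ft_force'],abs(s['joint_vel']).max());print(arm.close_job())"
```

```text
t: 13.32
tool_pos: [0.5008, 0.3502, 0.2083]
ee_rot: [[-0.34, 0.0, -0.94], [0.94, 0.0, -0.34], [0.0, -1.0, -0.0]]
ft_force: [0.3, 0.3, -3.0]
gripper_width: 0.0111
[0.50076739 0.35021122 0.2083394 ] [ 0.32198272  0.30889784 -2.95382728] 0.0019489038897182965
the job is handed in; nothing more can be done
None
```

I slid the cover open by its knob until it met the end stop, lifted the carrier straight up by the orange bar, and carried it over the grey/green reader. I handed it in at 13.3 s, still held in the air.

**Final position:** the gripper is within 1 mm of the reader centre I measured, (0.5016, 0.3505) m. That centre is only good to about 2 mm, because the two cameras placed it about 4 mm apart. The underside works out to 0.112 m above the table, or 8 cm above the window.

**Steadiness and grip:** the arm is still, the tool is level, and the force reading is about 3 N, which fits the carrier's weight alone.

**Checks that disagreed or were limited:**
- **Hand-picked corners:** my first check, using base corners picked by hand in the side view, put the carrier about 2 cm off. Its edge lengths were also wrong, so I dropped it. Projecting the expected corners into a new picture then matched the bar ends and base corners to about a pixel.
- **Top view:** the arm hid the carrier, so the final check relies on the side camera and the arm's own readings.
- **Bystanders:** the rack, bottle and tray looked unmoved in the pictures after the lift, and the path stayed clear of them. I did not measure their positions.

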